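# Point out the eyelet-setting kit

## Robot

A 7-joint arm with a two-finger parallel gripper is mounted at the origin on a cart in front of the work surface, level with it; the furniture and walls round the work are solid. World frame = base frame: x ahead of the robot, y to its left, z up, the work surface at z = 0. Lengths are in m, angles in rad, forces in N, time in s.
With the tool pointing down it reaches from about 0.4 to 0.875 m from the base axis. Payload 19.3 kg.
Tool frame: the origin (TCP) lies midway between the tips of the shut fingers; the grasp point (between the pads) lies bot.tcp_to_grasp behind it (bot.tcp_to_grasp is the distance from the TCP to the grasp point, in m); z points along the fingers, y is the line along which they close (so a half turn about z gives the same grasp; the last joint's range is limited). The gripper opens to 85 mm and grips with 20 to 120 N. Pads are 22 mm wide; open, the fingers measure 114 mm over their backs; the gripper's body (76 mm by 85 mm) begins 54 mm behind the grasp point. The pads swing forward as they close: fully open they stand 13 mm farther back than shut.
Start: joints at [-1.325, 0.521, -0.036, 1.599, 0.021, 1.021, -0.113], TCP at [0.194, 0.594, 0.231] pointing down, gripper open.
Joint ranges: [-2.91, 2.91], [-0.3, 2.13], [-1.5, 1.42], [0.17, 2.43], [-1.26, 4.41], [0.16, 1.93], [-2.52, 2.52]. Speed limits (rad/s): [1.89, 1.89, 2.39, 2.39, 3.01, 3.01, 3.01].

## Interface

Orientations are given as [roll, pitch, yaw] about the fixed x, y, z axes, in that order (R = Rz(yaw) Ry(pitch) Rx(roll)).
In Python, from workcell import observe, imaging, bot gives the robot as it stands.
- The arm moves only by the tool send_rows, never from a script. Its argument "plan" is text: rows parted by semicolons, each of 7 numbers parted by spaces: the shift along the tool's x, y, z in m, then the turn, a rotation vector about the tool's x, y, z in degrees, then the finger opening in m, from 0 to 0.0854. In form: dx dy dz rx ry rz claw; .... A call has 1 to 10 rows; each row is the pose to reach, as a shift and turn from the pose commanded when the call began, along the tool's axes at that moment; what a row does not reach only later rows make up. A row lasts 1/12 s, in which the tool goes at most 41.7 mm and 7.16 degrees, less where a joint would pass 70% of its speed; a pose out of reach is approached as far as the arm can. A call with a gripper value outside its range is refused whole. The fingers move at their own pace and stop on an object; "grip_force" is the grip in N (left out, the last holds). Time passes only in rows, so rows that repeat a pose let the fingers close. It gives the time, the measured TCP pose, the force, the opening and the grip force at its end, in the units of the state.
- observe(): the state, without advancing time (a new reading comes with each control period).
- imaging.grab_frame(name): name is "scene" or "top"; returns a dict with "color" (400x640x3 uint8, red, green, blue), "fx", "fy", "cx", "cy" (pixels), "dist_coeffs" ([k1, k2, p1, p2, k3] as OpenCV has them; the pictures are not rectified), "eye" and "orientation" of the camera in the world. Camera axes: x right, y down, z forward; pixel columns grow to the right and rows downward; lengths in m; the calibration is good to about 2 mm. A picture is of the moment at which its call begins. There is no depth.
- bot.job_done(): hands the job in; it is judged then, once.
The state is a dict: "clock": time; "qpos": joint angles; "qd": joint speeds; "joint_efforts": joint torques, N m; "position": TCP position; "tool_rot": TCP orientation; "force": force on the tool from outside, world axes, zero at the start; "moment": the same for the moment, N m; "grip_width": finger opening in m; "finger_force": force on a finger pad.
Only numpy, scipy, OpenCV 4.12 (cv2) and the standard library are available. Lean on these libraries where they do the work, as an engineer would, in place of code of your own. Each camera call takes 0.05 s, during which the arm holds its last target. There are 200 camera calls.

## Task

Check the eyelet-setting kit on the bench by pointing at its three things in the order of use: first the wooden handle of the awl, then the lid of the tall glass jar of eyelets, last the steel head of the tack hammer. Point by holding the fingertips from above, two to four centimetres over the middle of each, for two seconds; raise the hand well clear between one thing and the next, and do not come down over the other things. Touch and move nothing at all, and finish still pointing at the hammer head, keeping that pose.

Things in the scene. Friction and masses are not known exactly. Their poses are not given: they have to be found in the camera images.
- awl_handle (a point): awl, 153 mm long, lying on the bench: a turned bulbous wooden handle (85 mm long, 23 mm thick) with a thin bare steel spike. The point lies on top of the middle of the wooden handle, 23 mm above the bench. Its y axis runs along the awl, from the spike toward the butt of the handle.
- jar_lid (a point): clear glass screw-lid jar of small eyelets, standing, 64 mm across and 72 mm high. The point is the centre of the top of its lid, 72 mm above the bench; z is up. It stands either at the left, beside a fixed bench vice, or at the far right in front of a small chest of drawers; a fixed pile of trays stands farther back between the two. With the fingertips 240 mm above the bench the hand passes clear between the things.
- hammer_head (a point): tack hammer, 198 mm long, lying flat: wooden shaft with a small steel double-ended head, 73 mm from face to face, 17 mm wide, across one end. The point lies on top of the middle of the head, where the shaft enters it, 18 mm above the bench (shaft and head rise to 21 mm). Its y axis runs along the shaft from the head toward the free end; x runs along the head.
- ripper_handle (a point): seam ripper, not part of the kit: like the awl but slimmer and shorter, 126 mm long, straight handle 11 mm thick with a thin steel spike, lying on the bench. The point lies on top of the middle of its handle, 11 mm above the bench.
- tin_lid (a point): low round tin with a pressed-on lid, not part of the kit, 62 mm across and only 27 mm high. The point is the centre of the top of its lid.
- spool_top (a point): standing spool of thread with wooden flanges, not part of the kit, 33 mm across and 58 mm high. The point is the centre of its top.
Things that resemble listed ones, but are neither listed nor needed, are in the scene too. Leave any yellow look-alike of the part that bears jar_lid alone.

How it is judged:
By the outcome, as a careful person would: the job done as asked, in the order asked, and still so for the second after the job is handed in, with the robot touching nothing.
It also fails if it takes over 59 s, if anything falls off the work surface, if the arm or the gripper's body presses on something with over 40 N, if the wrist force passes 120 N, or if a joint passes its speed limit or range.

## Working session

There is one attempt and no reset: what is moved stays moved. The work goes in short steps, Python scripts to look and compute and a tool call to move; the robot and the scene stay as the last step left them, time stands still between calls to the robot, and variables do not carry over. Pictures are saved under pics/ and viewed, at most 10 in all, crops included, and the job is handed in when it is done.

Besides the shell and the picture viewer there is one more tool, called after "Request:" by a JSON object that holds its "api" and its "payload", one argument or row to a line. send_rows: Moves the arm, as the interface text tells. Its arguments: {"type":"object","properties":{"plan":{"type":"string"},"grip_force":{"type":"number"}},"required":["plan"]}

```bash
mkdir -p pics; cat > h.py <<'E'
import numpy as np, cv2
from scipy.spatial.transform import Rotation as R
from workcell import observe, imaging, bot
def K(f): return np.array([[f["fx"],0,f["cx"]],[0,f["fy"],f["cy"]],[0,0,1.]])
def rot(o):
    o=np.array(o,float)
    return o if o.shape==(3,3) else (R.from_euler('xyz',o) if o.size==3 else R.from_quat(o)).as_matrix()
def ray(f,u,v):
    p=cv2.undistortPoints(np.array([[[u,v]]],float),K(f),np.array(f["dist_coeffs"],float))[0,0]
    return np.array(f["eye"]),rot(f["orientation"])@np.array([p[0],p[1],1])
def onplane(f,u,v,z):
    e,d=ray(f,u,v); return e+d*(z-e[2])/d[2]
def proj(f,P):
    M=rot(f["orientation"]).T; t=-M@np.array(f["eye"])
    return cv2.projectPoints(np.array(P,float).reshape(-1,1,3),cv2.Rodrigues(M)[0],t,K(f),np.array(f["dist_coeffs"],float))[0].reshape(-1,2)
E
python3 - <<'E'
from h import *
import pickle
F={}
for n in("scene","top"):
    f=imaging.grab_frame(n);F[n]=f
    cv2.imwrite(f"pics/{n}0.png",cv2.resize(f["color"][:,:,::-1],(800,500),interpolation=cv2.INTER_CUBIC))
    print(n,f["eye"],f["orientation"],f["fx"],f["dist_coeffs"])
pickle.dump(F,open("F0.pkl","wb"))
s=observe();print(s["clock"],s["position"],s["tool_rot"],s["grip_width"],s["force"])
E
```

```text
scene [-0.16870913  0.50548114  0.50891966] [-2.05442931 -0.02046494 -1.99754672] 435.1916164681645 [-0.0575561  0.         0.         0.         0.       ]
top [0.50470851 0.15271835 1.12629478] [-3.09316749  0.01131389 -1.55612089] 476.29208946288685 [-0.02086096  0.          0.          0.          0.        ]
0.1 [0.19405843 0.59381922 0.23076908] [-3.14058533e+00  9.39944839e-05  2.82577808e+00] 0.08522273044597335 [ 0.0495169  -0.00057674  0.05268439]
```

View pics/top0.png

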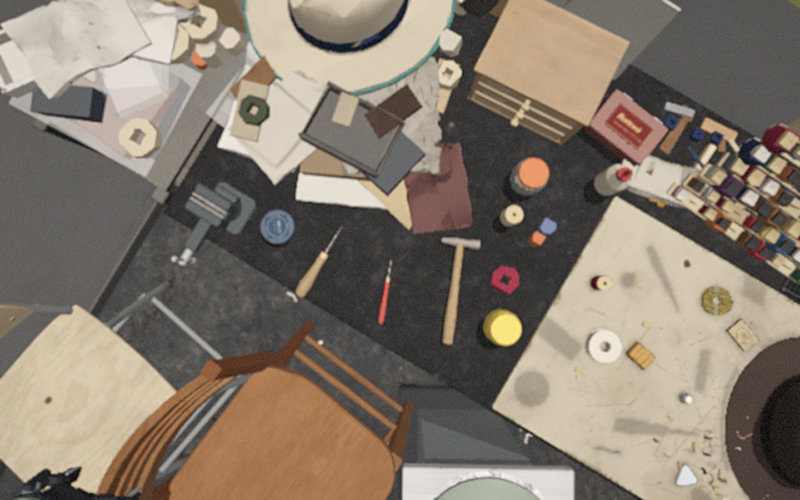

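View pics/scene0.png

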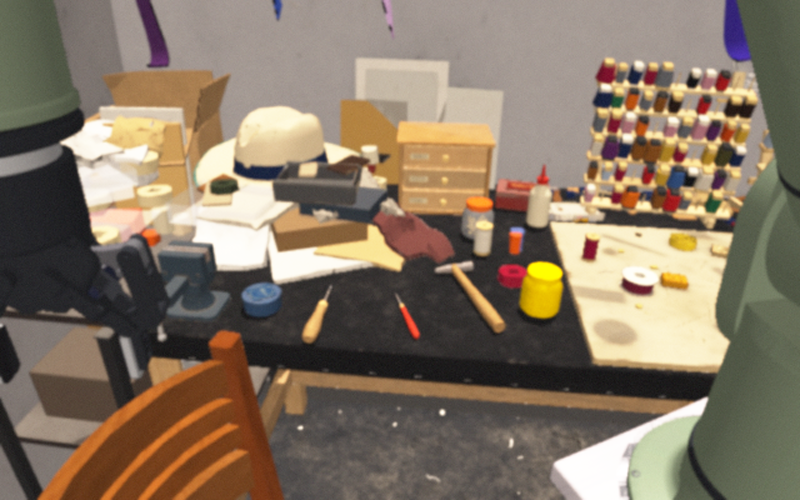

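The top view (800 px scale) shows the awl's wooden handle near (312,273), the orange-lidded glass jar at (533,172) by the chest, and the hammer head at (461,242). It also shows the red ripper (384,300), the blue tin (277,227), the spool (512,215) and the yellow look-alike jar (503,328). The scene view agrees: awl handle (315,322), jar lid (479,204), hammer head (455,268).

```bash
cat > m.py <<'E'
from h import *
import pickle
F=pickle.load(open("F0.pkl","rb"))
def comp(n,box,lo,hi):   # box in 800-scale; HSV mask, largest contour
    c=F[n]["color"]; hsv=cv2.cvtColor(c,cv2.COLOR_RGB2HSV)
    m=cv2.inRange(hsv,lo,hi); x0,y0,x1,y1=[int(.8*b) for b in box]
    k=np.zeros_like(m);k[y0:y1,x0:x1]=m[y0:y1,x0:x1]
    return max(cv2.findContours(k,cv2.RETR_EXTERNAL,cv2.CHAIN_APPROX_NONE)[0],key=cv2.contourArea)
def show(name,n,ct,z):
    r=cv2.minAreaRect(ct);b=cv2.boxPoints(r)
    P=[onplane(F[n],*q,z) for q in b]; c=onplane(F[n],*r[0],z)
    print(name,n,"px",np.round(r[0],1),"xyz",c.round(4),"sides",[round(np.linalg.norm(P[i]-P[i+1])*1000) for i in(0,1)],
      "dirs",[np.degrees(np.arctan2(*(P[i+1]-P[i])[1::-1])).round() for i in (0,1)])
    return r[0]
def tri(a,b):
    e1,d1=ray(F["top"],*a);e2,d2=ray(F["scene"],*b)
    s=np.linalg.lstsq(np.c_[d1,-d2],e2-e1,rcond=None)[0]; p,q=e1+s[0]*d1,e2+s[1]*d2
    print("   tri",((p+q)/2).round(4),"gap mm",(np.linalg.norm(p-q)*1e3).round(1))
O=((3,120,120),(16,255,255)); W=((8,60,90),(25,220,255)); S=((0,0,75),(180,70,255))
a=show("jar","top",comp("top",(505,145,560,200),*O),.072);b=show("jar","scene",comp("scene",(455,185,500,225),*O),.066);tri(a,b)
a=show("awl","top",comp("top",(280,240,335,310),*W),.0115);b=show("awl","scene",comp("scene",(295,295,335,350),*W),.0115);tri(a,b)
a=show("head","top",comp("top",(435,230,490,255),*S),.018);b=show("head","scene",comp("scene",(430,255,476,278),*S),.012);tri(a,b)
show("shaft","top",comp("top",(435,235,475,350),*W),.015)
B=((100,80,60),(125,255,255));show("tin","top",comp("top",(255,205,300,250),*B),.027)
Y=((22,150,120),(34,255,255));show("yellow","top",comp("top",(480,305,530,350),*Y),.072)
show("spool","top",comp("top",(498,200,528,230),(10,30,110),(35,200,255)),.058)
im=F["top"]["color"][60:300,190:480,::-1];cv2.imwrite("pics/crop.png",cv2.resize(im,(725,600),interpolation=cv2.INTER_CUBIC))
E
python3 m.py
```

```text
jar top px [426.8 137.8] xyz [ 0.6954 -0.0691  0.072 ] sides [54, 52] dirs [np.float64(-44.0), np.float64(-135.0)]
jar scene px [379.  159.5] xyz [ 0.7194 -0.0703  0.066 ] sides [84, 156] dirs [np.float64(-111.0), np.float64(147.0)]
   tri [ 0.6976 -0.0632  0.0759] gap mm 11.8
awl top px [249.1 219. ] xyz [0.509  0.333  0.0115] sides [96, 24] dirs [np.float64(-30.0), np.float64(-120.0)]
awl scene px [252.4 255.7] xyz [0.5098 0.3347 0.0115] sides [117, 34] dirs [np.float64(-32.0), np.float64(-152.0)]
   tri [0.5093 0.3339 0.0114] gap mm 1.9
head top px [368.5 193.6] xyz [0.5722 0.0546 0.018 ] sides [20, 74] dirs [np.float64(-6.0), np.float64(-96.0)]
head scene px [372.7 212.4] xyz [0.5657 0.034  0.012 ] sides [34, 40] dirs [np.float64(-91.0), np.float64(155.0)]
   tri [0.5671 0.0454 0.0142] gap mm 20.8
shaft top px [362.6 234.5] xyz [0.477  0.0672 0.015 ] sides [190, 22] dirs [np.float64(-6.0), np.float64(-96.0)]
tin top px [218.2 181.2] xyz [0.5957 0.4043 0.027 ] sides [15, 28] dirs [np.float64(-84.0), np.float64(-174.0)]
yellow top px [390.4 259.4] xyz [0.4246 0.0098 0.072 ] sides [42, 15] dirs [np.float64(-4.0), np.float64(-94.0)]
spool top px [409.5 171. ] xyz [ 0.622  -0.0335  0.058 ] sides [38, 36] dirs [np.float64(-89.0), np.float64(-180.0)]
```

View pics/crop.png

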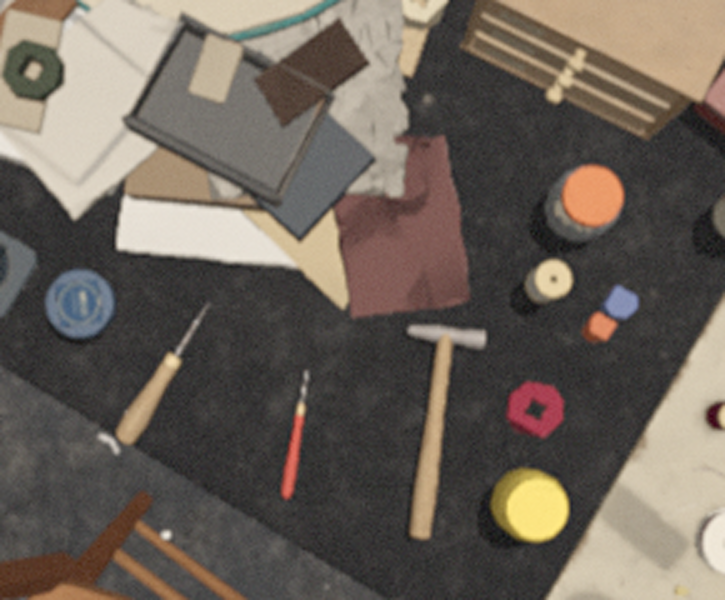

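The crop (2.5×) shows awl tip (208,305), handle ferrule (173,358) to butt (125,440), jar lid centre (592,196), and hammer head centre (447,336). Next I check the awl length, the chair and chest heights, and the move vectors.

```bash
cat > n.py <<'E'
import contextlib,io
with contextlib.redirect_stdout(io.StringIO()):
    from m import *
c=lambda u,v:(190+u/2.5,60+v/2.5)
tip=onplane(F["top"],*c(208,305),.011);butt=onplane(F["top"],*c(124,442),.0115);d=(butt-tip)/np.linalg.norm(butt-tip)
print("awl len",np.linalg.norm(butt-tip),"handle mid",butt-d*.0425)
print("awl top-centre ray",onplane(F["top"],249.1,219,.0115))
v=lambda u,w:(u*.8,w*.8)
print("chair");tri(v(307,328),v(225,336)); 
print("chest top front right");tri(v(583,112),v(493,135))
for q in [(462,50),(645,137)]: print("chest base",onplane(F["top"],*c(*q),0).round(3))
print("jar lid in scene px/800",proj(F["scene"],[.6954,-.0691,.072])/.8,"head",proj(F["scene"],[.572,.0546,.018])/.8)
print(bot.tcp_to_grasp)
s=observe();M=rot(s["tool_rot"]);p=np.array(s["position"])
for n,t in [("awl",[.509,.333,.053]),("jar",[.6954,-.0691,.102]),("ham",[.572,.0546,.048])]:
    q=np.array(t);q[2]=.30;print(n,"shift to z=.30 above",(M.T@(q-p)).round(4),"then z down",.30-t[2]);p=q
E
python3 n.py
```

```text
awl len 0.15046044955827131 handle mid [0.50381116 0.33278423 0.01135877]
awl top-centre ray [0.50912478 0.33291787 0.0115    ]
chair
   tri [0.4228 0.4033 0.0631] gap mm 145.8
chest top front right
   tri [ 0.7705 -0.1302  0.1835] gap mm 12.4
chest base [0.846 0.04  0.   ]
chest base [ 0.764 -0.135  0.   ]
jar lid in scene px/800 [[479.5424929  201.06118806]] head [[454.54930472 263.18474516]]
0.0187
awl shift to z=.30 above [-0.3804 -0.1502 -0.069 ] then z down 0.247
jar shift to z=.30 above [-0.3021 -0.3243  0.0004] then z down 0.198
ham shift to z=.30 above [ 1.557e-01  7.930e-02 -1.000e-04] then z down 0.252
```

```bash
cat >> n.py <<'E'
print("----")
tri(v(205,372),v(225,336)); tri(v(212,365),v(225,336)); tri(v(215,376),v(225,336)); 
E
python3 n.py | sed -n '/----/,$p'
```

```text
----
   tri [0.3432 0.4819 0.141 ] gap mm 5.8
   tri [0.3543 0.4776 0.1313] gap mm 2.0
   tri [0.3386 0.4739 0.1406] gap mm 11.4
```

Request:
{"api": "send_rows", "payload": {
  "plan": "0 0 -0.035 0 0 0 0.006; 0 0 -0.07 0 0 0 0.006; -0.02 -0.008 -0.07 0 0 0 0.006; -0.05 -0.02 -0.07 0 0 0 0.006; -0.08 -0.032 -0.07 0 0 0 0.006; -0.11 -0.044 -0.07 0 0 0 0.006; -0.14 -0.056 -0.07 0 0 0 0.006; -0.17 -0.068 -0.07 0 0 0 0.006; -0.20 -0.08 -0.07 0 0 0 0.006; -0.20 -0.08 -0.07 0 0 0 0.006"
}}

```text
clock: 0.93
position: [0.3646, 0.4511, 0.3013]
tool_rot: [-3.14, 0.003, 2.818]
force: [-0.3, -0.3, -0.4]
grip_width: 0.0061
finger_force: 0.0
```

Request:
{"api": "send_rows", "payload": {
  "plan": "-0.02 -0.008 0 0 0 0 0.006; -0.05 -0.02 0 0 0 0 0.006; -0.08 -0.032 0 0 0 0 0.006; -0.11 -0.045 0 0 0 0 0.006; -0.14 -0.057 0 0 0 0 0.006; -0.165 -0.067 0 0 0 0 0.006; -0.177 -0.0715 0 0 0 0 0.006; -0.177 -0.0715 0 0 0 0 0.006; -0.177 -0.0715 0 0 0 0 0.006; -0.177 -0.0715 0 0 0 0 0.006"
}}

```text
clock: 1.77
position: [0.5044, 0.3341, 0.3011]
tool_rot: [-3.142, -0.001, 2.827]
force: [0.9, 0.1, -1.0]
grip_width: 0.006
finger_force: 0.0
```

Over the awl. Down 0.248 to z ≈ 0.053, the last part in a second call.

Request:
{"api": "send_rows", "payload": {
  "plan": "0 0 0.015 0 0 0 0.006; 0 0 0.04 0 0 0 0.006; 0 0 0.065 0 0 0 0.006; 0 0 0.09 0 0 0 0.006; 0 0 0.115 0 0 0 0.006; 0 0 0.14 0 0 0 0.006; 0 0 0.165 0 0 0 0.006; 0 0 0.185 0 0 0 0.006; 0 0 0.20 0 0 0 0.006; 0 0 0.20 0 0 0 0.006"
}}

```text
clock: 2.6
position: [0.503, 0.3334, 0.0985]
tool_rot: [-3.138, -0.003, 2.828]
force: [-0.2, 0.5, -0.9]
grip_width: 0.0058
finger_force: 0.0
```

```bash
python3 - <<'E'
from h import *
s=observe();print(s["position"])
ims=[]
for n,(x,y) in (("top",(150,120)),("scene",(170,120))):
    f=imaging.grab_frame(n);ims.append(cv2.resize(f["color"][y:y+150,x:x+200,::-1],(400,300),interpolation=cv2.INTER_CUBIC))
cv2.imwrite("pics/awl.png",np.hstack(ims))
E
```

```text
[0.50300772 0.33343236 0.09846913]
```

View pics/awl.png

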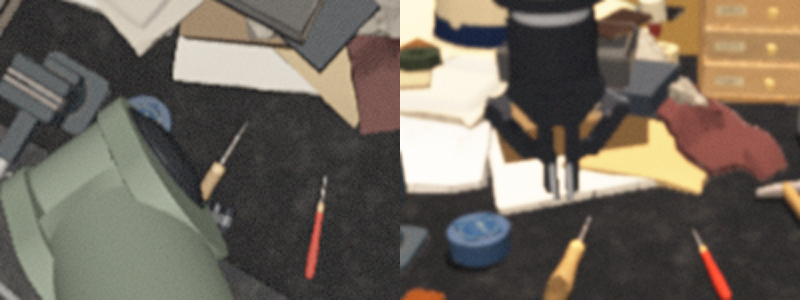

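The arm covers most of the awl handle in the top view. The scene view has the fingertips at (560,195), above the handle (567,265), with nothing touched.

Request:
{"api": "send_rows", "payload": {
  "plan": "0 0 0.012 0 0 0 0.006; 0 0 0.025 0 0 0 0.006; 0 0 0.037 0 0 0 0.006; 0 0 0.046 0 0 0 0.006; 0 0 0.047 0 0 0 0.006; 0 0 0.047 0 0 0 0.006; 0 0 0.047 0 0 0 0.006; 0 0 0.047 0 0 0 0.006; 0 0 0.047 0 0 0 0.006; 0 0 0.047 0 0 0 0.006"
}}

```text
clock: 3.53
position: [0.5056, 0.3331, 0.0547]
tool_rot: [3.141, 0.0, 2.826]
force: [0.9, 0.4, -0.2]
grip_width: 0.0057
finger_force: 0.0
```

```bash
python3 - <<'E'
from h import *
s=observe();p=s["position"];f=imaging.grab_frame("scene");print(p,"tcp px",proj(f,p),"old",proj(f,[.503,.3334,.0985]),"handle top px",proj(f,[.505,.333,.023]))
c=f["color"][170:320,150:350,::-1];cv2.imwrite("pics/awl2.png",cv2.resize(c,(600,450),interpolation=cv2.INTER_CUBIC))
E
```

```text
[0.50562277 0.3331331  0.05473925] tcp px [[252.56136607 237.88980871]] old [[251.501162   218.58283789]] handle top px [[253.65063199 251.93604874]]
```

View pics/awl2.png

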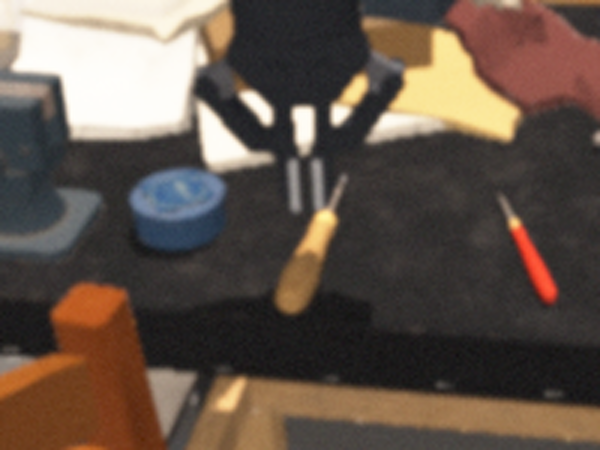

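The fingertips at crop (307,210) match the projected TCP, about 3 cm over the handle middle near (311,246). Holding.

Request:
{"api": "send_rows", "payload": {
  "plan": "0 0 0 0 0 0 0.006; 0 0 0 0 0 0 0.006; 0 0 0 0 0 0 0.006; 0 0 0 0 0 0 0.006; 0 0 0 0 0 0 0.006; 0 0 0 0 0 0 0.006; 0 0 0 0 0 0 0.006; 0 0 0 0 0 0 0.006; 0 0 0 0 0 0 0.006; 0 0 0 0 0 0 0.006"
}}

```text
clock: 4.42
position: [0.5054, 0.333, 0.0543]
tool_rot: [-3.142, -0.0, 2.826]
force: [-0.1, 0.3, -0.1]
grip_width: 0.0058
finger_force: 0.0
```

Request:
{"api": "send_rows", "payload": {
  "plan": "0 0 0 0 0 0 0.006; 0 0 0 0 0 0 0.006; 0 0 0 0 0 0 0.006; 0 0 0 0 0 0 0.006; 0 0 0 0 0 0 0.006; 0 0 0 0 0 0 0.006; 0 0 0 0 0 0 0.006; 0 0 0 0 0 0 0.006; 0 0 0 0 0 0 0.006; 0 0 0 0 0 0 0.006"
}}

```text
clock: 5.25
position: [0.5054, 0.3329, 0.0543]
tool_rot: [-3.142, 0.0, 2.826]
force: [0.2, -0.1, 0.5]
grip_width: 0.006
finger_force: 0.0
```

Request:
{"api": "send_rows", "payload": {
  "plan": "0 0 0 0 0 0 0.006; 0 0 0 0 0 0 0.006; 0 0 0 0 0 0 0.006; 0 0 0 0 0 0 0.006; 0 0 0 0 0 0 0.006; 0 0 0 0 0 0 0.006; 0 0 0 0 0 0 0.006; 0 0 0 0 0 0 0.006; 0 0 0 0 0 0 0.006; 0 0 0 0 0 0 0.006"
}}

```text
clock: 6.08
position: [0.5054, 0.333, 0.0543]
tool_rot: [-3.142, -0.0, 2.826]
force: [1.1, 0.1, 0.4]
grip_width: 0.0062
finger_force: 0.0
```

Request:
{"api": "send_rows", "payload": {
  "plan": "0 0 -0.02 0 0 0 0.006; 0 0 -0.045 0 0 0 0.006; 0 0 -0.075 0 0 0 0.006; 0 0 -0.105 0 0 0 0.006; 0 0 -0.135 0 0 0 0.006; 0 0 -0.165 0 0 0 0.006; 0 0 -0.195 0 0 0 0.006; 0 0 -0.22 0 0 0 0.006; 0 0 -0.24 0 0 0 0.006; 0 0 -0.24 0 0 0 0.006"
}}

```text
clock: 6.92
position: [0.5066, 0.3337, 0.2985]
tool_rot: [3.137, 0.003, 2.826]
force: [0.1, 0.7, -0.5]
grip_width: 0.006
finger_force: 0.0
```

Request:
{"api": "send_rows", "payload": {
  "plan": "-0.01 -0.011 0 0 0 0 0.006; -0.025 -0.0265 0 0 0 0 0.006; -0.045 -0.0475 0 0 0 0 0.006; -0.065 -0.069 0 0 0 0 0.006; -0.085 -0.09 0 0 0 0 0.006; -0.105 -0.111 0 0 0 0 0.006; -0.125 -0.132 0 0 0 0 0.006; -0.14 -0.148 0 0 0 0 0.006; -0.15 -0.159 0 0 0 0 0.006; -0.153 -0.162 0 0 0 0 0.006"
}}

```text
clock: 7.75
position: [0.6013, 0.1284, 0.2939]
tool_rot: [-3.14, 0.0, 2.822]
force: [0.1, -0.2, -0.2]
grip_width: 0.0061
finger_force: 0.0
```

Request:
{"api": "send_rows", "payload": {
  "plan": "-0.01 -0.011 0 0 0 0 0.006; -0.025 -0.0265 0 0 0 0 0.006; -0.045 -0.0475 0 0 0 0 0.006; -0.065 -0.069 0 0 0 0 0.006; -0.085 -0.09 0 0 0 0 0.006; -0.105 -0.111 0 0 0 0 0.006; -0.125 -0.132 0 0 0 0 0.006; -0.14 -0.148 0 0 0 0 0.006; -0.1525 -0.161 0 0 0 0 0.006; -0.1525 -0.161 0 0 0 0 0.006"
}}

```text
clock: 8.58
position: [0.696, -0.0722, 0.2935]
tool_rot: [-3.14, -0.0, 2.822]
force: [0.9, -1.0, -0.4]
grip_width: 0.006
finger_force: 0.0
```

Request:
{"api": "send_rows", "payload": {
  "plan": "0 0 0 0 0 0 0.006; 0 0 0 0 0 0 0.006; 0 0 0 0 0 0 0.006"
}}

```text
clock: 8.83
position: [0.6953, -0.0673, 0.2942]
tool_rot: [3.141, -0.0, 2.827]
force: [-0.0, -0.4, -0.7]
grip_width: 0.006
finger_force: 0.0
```

Request:
{"api": "send_rows", "payload": {
  "plan": "-0.0005 -0.002 0.01 0 0 0 0.006; -0.0005 -0.002 0.03 0 0 0 0.006; -0.0005 -0.002 0.055 0 0 0 0.006; -0.0005 -0.002 0.08 0 0 0 0.006; -0.0005 -0.002 0.1 0 0 0 0.006; -0.0005 -0.002 0.12 0 0 0 0.006; -0.0005 -0.002 0.14 0 0 0 0.006; -0.0005 -0.002 0.15 0 0 0 0.006; -0.0005 -0.002 0.15 0 0 0 0.006; -0.0005 -0.002 0.15 0 0 0 0.006"
}}

```text
clock: 9.67
position: [0.6953, -0.0708, 0.1444]
tool_rot: [-3.142, -0.0, 2.826]
force: [0.8, 0.2, -0.1]
grip_width: 0.0057
finger_force: 0.0
```

Request:
{"api": "send_rows", "payload": {
  "plan": "0 0 0.01 0 0 0 0.006; 0 0 0.02 0 0 0 0.006; 0 0 0.03 0 0 0 0.006; 0 0 0.038 0 0 0 0.006; 0 0 0.041 0 0 0 0.006; 0 0 0.041 0 0 0 0.006; 0 0 0.041 0 0 0 0.006; 0 0 0.041 0 0 0 0.006; 0 0 0.041 0 0 0 0.006; 0 0 0.041 0 0 0 0.006"
}}

```text
clock: 10.5
position: [0.6955, -0.071, 0.1037]
tool_rot: [3.141, 0.001, 2.826]
force: [-0.9, 0.2, -0.4]
grip_width: 0.0059
finger_force: 0.0
```

```bash
python3 - <<'E'
from h import *
s=observe();p=s["position"];f=imaging.grab_frame("scene");print(p,"tcp px",proj(f,p),"lid px",proj(f,[.6954,-.0691,.072]))
c=f["color"][90:240,290:490,::-1];cv2.imwrite("pics/jar.png",cv2.resize(c,(600,450),interpolation=cv2.INTER_CUBIC))
E
```

```text
[ 0.69554482 -0.07102236  0.10371433] tcp px [[385.31243416 149.16508931]] lid px [[383.63399432 160.84895045]]
```

View pics/jar.png

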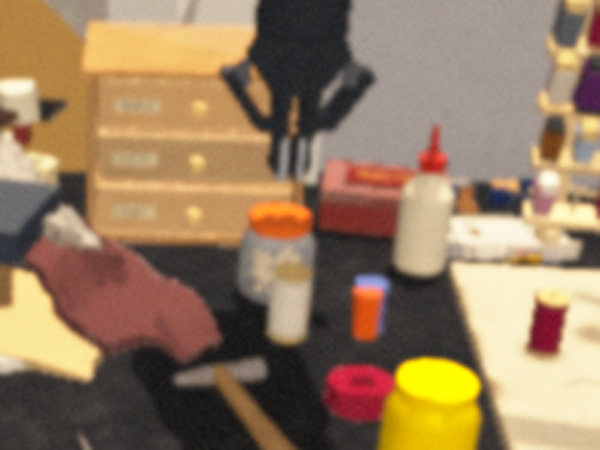

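The tips at (287,177) sit about 3 cm over the lid centre near (280,212), and both match their projections. Holding, then raising.

Request:
{"api": "send_rows", "payload": {
  "plan": "0.0005 0.002 0 0 0 0 0.006; 0.0005 0.002 0 0 0 0 0.006; 0.0005 0.002 0 0 0 0 0.006; 0.0005 0.002 0 0 0 0 0.006; 0.0005 0.002 0 0 0 0 0.006; 0.0005 0.002 0 0 0 0 0.006; 0.0005 0.002 0 0 0 0 0.006; 0.0005 0.002 0 0 0 0 0.006; 0.0005 0.002 0 0 0 0 0.006; 0.0005 0.002 0 0 0 0 0.006"
}}

```text
clock: 11.38
position: [0.6955, -0.0689, 0.1033]
tool_rot: [-3.142, -0.0, 2.826]
force: [-0.3, -0.3, -0.4]
grip_width: 0.0059
finger_force: 0.0
```

Request:
{"api": "send_rows", "payload": {
  "plan": "0 0 0 0 0 0 0.006; 0 0 0 0 0 0 0.006; 0 0 0 0 0 0 0.006; 0 0 0 0 0 0 0.006; 0 0 0 0 0 0 0.006; 0 0 0 0 0 0 0.006; 0 0 0 0 0 0 0.006; 0 0 0 0 0 0 0.006; 0 0 0 0 0 0 0.006; 0 0 0 0 0 0 0.006"
}}

```text
clock: 12.22
position: [0.6955, -0.069, 0.1033]
tool_rot: [-3.142, -0.0, 2.826]
force: [-0.3, -0.3, -0.3]
grip_width: 0.0058
finger_force: 0.0
```

Request:
{"api": "send_rows", "payload": {
  "plan": "0 0 0 0 0 0 0.006; 0 0 0 0 0 0 0.006; 0 0 0 0 0 0 0.006; 0 0 0 0 0 0 0.006; 0 0 0 0 0 0 0.006; 0 0 0 0 0 0 0.006; 0 0 0 0 0 0 0.006; 0 0 0 0 0 0 0.006; 0 0 0 0 0 0 0.006; 0 0 0 0 0 0 0.006"
}}

```text
clock: 13.05
position: [0.6955, -0.069, 0.1033]
tool_rot: [-3.142, -0.0, 2.826]
force: [0.2, -0.5, 0.0]
grip_width: 0.0061
finger_force: 0.0
```

Request:
{"api": "send_rows", "payload": {
  "plan": "0 0 -0.01 0 0 0 0.006; 0 0 -0.03 0 0 0 0.006; 0 0 -0.055 0 0 0 0.006; 0 0 -0.08 0 0 0 0.006; 0 0 -0.105 0 0 0 0.006; 0 0 -0.13 0 0 0 0.006; 0 0 -0.155 0 0 0 0.006; 0 0 -0.18 0 0 0 0.006; 0 0 -0.19 0 0 0 0.006; 0 0 -0.19 0 0 0 0.006"
}}

```text
clock: 13.88
position: [0.6963, -0.0692, 0.2968]
tool_rot: [3.14, 0.004, 2.826]
force: [0.6, -0.1, 0.5]
grip_width: 0.0061
finger_force: 0.0
```

Request:
{"api": "send_rows", "payload": {
  "plan": "0.01 0.005 0 0 0 0 0.006; 0.03 0.015 0 0 0 0 0.006; 0.055 0.028 0 0 0 0 0.006; 0.08 0.041 0 0 0 0 0.006; 0.105 0.0535 0 0 0 0 0.006; 0.13 0.066 0 0 0 0 0.006; 0.15 0.0765 0 0 0 0 0.006; 0.156 0.08 0 0 0 0 0.006; 0.156 0.08 0 0 0 0 0.006; 0.156 0.08 0 0 0 0 0.006"
}}

```text
clock: 14.72
position: [0.5723, 0.0551, 0.2931]
tool_rot: [-3.141, 0.0, 2.826]
force: [0.5, 0.7, -0.4]
grip_width: 0.0061
finger_force: 0.0
```

Request:
{"api": "send_rows", "payload": {
  "plan": "0 0 0.015 0 0 0 0.006; 0 0 0.04 0 0 0 0.006; 0 0 0.065 0 0 0 0.006; 0 0 0.09 0 0 0 0.006; 0 0 0.115 0 0 0 0.006; 0 0 0.14 0 0 0 0.006; 0 0 0.165 0 0 0 0.006; 0 0 0.185 0 0 0 0.006; 0 0 0.20 0 0 0 0.006; 0 0 0.20 0 0 0 0.006"
}}

```text
clock: 15.55
position: [0.5711, 0.0539, 0.09]
tool_rot: [-3.139, -0.004, 2.824]
force: [-1.0, -0.4, 0.2]
grip_width: 0.0059
finger_force: 0.0
```

Request:
{"api": "send_rows", "payload": {
  "plan": "0 0 0.01 0 0 0 0.006; 0 0 0.02 0 0 0 0.006; 0 0 0.03 0 0 0 0.006; 0 0 0.04 0 0 0 0.006; 0 0 0.044 0 0 0 0.006; 0 0 0.044 0 0 0 0.006; 0 0 0.044 0 0 0 0.006; 0 0 0.044 0 0 0 0.006; 0 0 0.044 0 0 0 0.006; 0 0 0.044 0 0 0 0.006"
}}

```text
clock: 16.38
position: [0.5723, 0.0556, 0.0497]
tool_rot: [3.141, 0.001, 2.826]
force: [0.5, -0.2, -1.0]
grip_width: 0.0057
finger_force: 0.0
```

```bash
python3 - <<'E'
from h import *
s=observe();p=s["position"];f=imaging.grab_frame("scene");print(p,"tcp px",proj(f,p),"head px",proj(f,[.572,.055,.018]))
c=f["color"][130:280,280:480,::-1];cv2.imwrite("pics/ham.png",cv2.resize(c,(600,450),interpolation=cv2.INTER_CUBIC))
E
```

```text
[0.57230164 0.05561349 0.04974525] tcp px [[364.09256876 198.29584743]] head px [[363.48607841 210.58113461]]
```

View pics/ham.png

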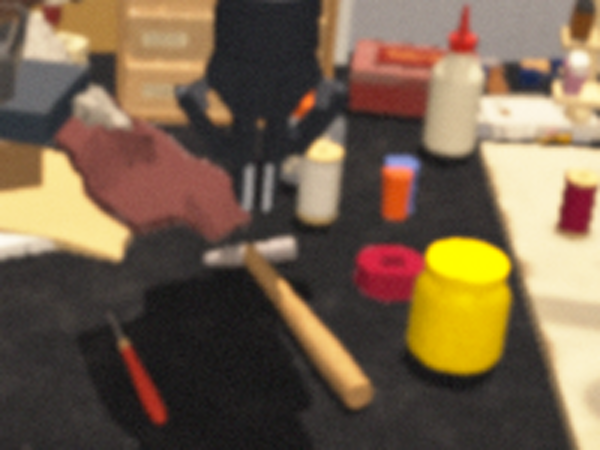

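The tips near (258,207) are about 3 cm over the head's middle at (250,245), where the shaft enters. Holding there, then handing in.

Request:
{"api": "send_rows", "payload": {
  "plan": "0 0 0 0 0 0 0.006; 0 0 0 0 0 0 0.006; 0 0 0 0 0 0 0.006; 0 0 0 0 0 0 0.006; 0 0 0 0 0 0 0.006; 0 0 0 0 0 0 0.006; 0 0 0 0 0 0 0.006; 0 0 0 0 0 0 0.006; 0 0 0 0 0 0 0.006; 0 0 0 0 0 0 0.006"
}}

```text
clock: 17.27
position: [0.572, 0.0555, 0.0493]
tool_rot: [-3.142, -0.0, 2.826]
force: [0.9, -0.1, -0.2]
grip_width: 0.006
finger_force: 0.0
```

Request:
{"api": "send_rows", "payload": {
  "plan": "0 0 0 0 0 0 0.006; 0 0 0 0 0 0 0.006; 0 0 0 0 0 0 0.006; 0 0 0 0 0 0 0.006; 0 0 0 0 0 0 0.006; 0 0 0 0 0 0 0.006; 0 0 0 0 0 0 0.006; 0 0 0 0 0 0 0.006; 0 0 0 0 0 0 0.006; 0 0 0 0 0 0 0.006"
}}

```text
clock: 18.1
position: [0.572, 0.0555, 0.0493]
tool_rot: [-3.142, -0.0, 2.826]
force: [-0.1, -0.5, 0.2]
grip_width: 0.0062
finger_force: 0.0
```

Request:
{"api": "send_rows", "payload": {
  "plan": "0 0 0 0 0 0 0.006; 0 0 0 0 0 0 0.006; 0 0 0 0 0 0 0.006; 0 0 0 0 0 0 0.006; 0 0 0 0 0 0 0.006; 0 0 0 0 0 0 0.006; 0 0 0 0 0 0 0.006; 0 0 0 0 0 0 0.006; 0 0 0 0 0 0 0.006; 0 0 0 0 0 0 0.006"
}}

```text
clock: 18.93
position: [0.572, 0.0555, 0.0493]
tool_rot: [-3.142, -0.0, 2.826]
force: [-0.7, 0.1, 0.3]
grip_width: 0.006
finger_force: 0.0
```

```bash
python3 -c "
from workcell import observe,bot
print(observe()['position']);print(bot.job_done())"
```

```text
[0.57202663 0.05554213 0.04929889]
the job is handed in; nothing more can be done
None
```

I pointed at the awl handle, the jar lid and the hammer head in that order, about 3 cm over each for over 2 s, with no sign of contact; the job is handed in at 19 s with the hand still over the hammer head, and no verdict came back.

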